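# Check the hot pan, tip in the corn, cover it and start the timer

### The job

Gather every piece of corn standing loose on the counter onto the wooden prep tray with the others; then take the infrared thermometer, look steeply down over the rim with it from 10 to 30 cm at the middle of the empty hot pan's floor, hold it steady there for two seconds, and stand it back upright on its cork coaster. Carry the loaded tray over, tip all the corn into the pan in one go (any piece that misses goes in by way of the tray too), set the empty tray level on the counter, put the lid squarely on the pan and last press the timer button all the way down once. Never touch the hot pan with the gripper, and leave the pepper mill, the salt jar and the rest of the counter as they are.

Things in the scene. Friction and masses are not known exactly. Their poses are not given: they have to be found in the camera images.
- pan: steel casserole, hot, fixed on a fixed portable hob; starts empty and open. 210 mm outside diameter, 4 mm wall, 95 mm high; origin at the centre of its underside, 55 mm above the counter, z up, -x towards the hob's front. Two loop handles on its +y and -y sides reach 137 mm from its centre, their tops 12 mm below the rim
- pan_floor (a point): centre of the pan's inner floor, 61 mm above the counter, 89 mm below the rim, axes as the pan's; it is seen over the rim from 41 degrees below level or steeper. The hob below has a black glass top 55 mm above the counter, 290 mm wide along y, reaching from x = -220 mm (its front) to x = 130 mm in these axes
- pan_rim (a point): centre of the pan's mouth at rim height, 150 mm above the counter; opening 202 mm across
- timer (a joint): the timer button on the hob's front strip: 0 = up, 0.006 m = fully down; it springs back, about 4 N to press fully
- timer_top (a point): centre of the round grey timer button's top (26 mm across), 75 mm above the counter; 193 mm in front of the pan's centre; pressed straight down
- tray: wooden prep tray, loose, 300 g, 195 mm along its x, 160 mm wide; origin at the middle of its underside, z up. Floor 7 mm thick; side walls 40 mm high, 9 mm thick; back wall at x = -89 mm, 12 mm thick, 40 mm high, with a raised grip. The front (+x) has only a lip sloping up to 14 mm: the corn slides out over it when that end is dipped by 50 degrees or more
- tray_grip (a point): middle of the tray's raised grip, 70 mm above the tray's underside, 89 mm behind its centre: a plate 12 mm thick along the tray's x, 84 mm wide, its top 92 mm above the underside; the tray is gripped here from above, fingers closing along its x axis
- tray_lip (a point): middle of the tray's pouring edge, 98 mm ahead of the tray's centre, 14 mm above its underside
- lid: steel lid of the pan, loose, 420 g, 214 mm across, lying knob up; origin at the centre of its underside, z up. A flange below, 192 mm across and 8 mm deep, drops into the pan's mouth; the origin then lies 8 mm below rim height. Black knob on its axis, 34 mm across, from 30 to 54 mm above the origin, over a dome 22 mm high
- thermometer: pistol-shaped infrared thermometer, loose, 200 g, standing on the coaster; origin under its foot (84 x 54 mm, 14 mm thick), z up, x the way it looks. Its housing, gripped by its flat sides, is 38 mm wide (y), from x = -52 to 72 mm and z = 94 to 138 mm, with a round nose ahead to x = 92 mm; a pistol grip joins it to the foot
- lens (a point): the thermometer's lens, 92 mm ahead of and 116 mm above its origin; it looks along the thermometer's x axis
- coaster: cork coaster fixed to the counter, 110 mm across, 5 mm thick; origin at the centre of its underside
- corn_t1: piece of corn cob, a short cylinder 42 mm across and 36 mm long, 50 g, standing on a cut end; origin at its centre (18 mm above what it stands on), z along the cob; toppled on its side it can roll; one of two that start on the tray
- corn_t2: piece of corn cob, a short cylinder 42 mm across and 36 mm long, 50 g, standing on a cut end; origin at its centre (18 mm above what it stands on), z along the cob; toppled on its side it can roll; one of two that start on the tray
- corn_s1: piece of corn cob, a short cylinder 42 mm across and 36 mm long, 50 g, standing on a cut end; origin at its centre (18 mm above what it stands on), z along the cob; toppled on its side it can roll; one of two to four that start loose on the counter (None throughout: absent)
- corn_s2: piece of corn cob, a short cylinder 42 mm across and 36 mm long, 50 g, standing on a cut end; origin at its centre (18 mm above what it stands on), z along the cob; toppled on its side it can roll; one of two to four that start loose on the counter (None throughout: absent)
- corn_s3: piece of corn cob, a short cylinder 42 mm across and 36 mm long, 50 g, standing on a cut end; origin at its centre (18 mm above what it stands on), z along the cob; toppled on its side it can roll; one of two to four that start loose on the counter (None throughout: absent)
- corn_s4: piece of corn cob, a short cylinder 42 mm across and 36 mm long, 50 g, standing on a cut end; origin at its centre (18 mm above what it stands on), z along the cob; toppled on its side it can roll; one of two to four that start loose on the counter (None throughout: absent)
- pepper_mill: dark wooden pepper mill, bystander, 54 mm across, 142 mm high, origin under its centre
- salt_jar: small clear jar with a steel cap, bystander, 48 mm across, 55 mm high, stands among the loose corn; origin under its centre

How it is judged:
By the outcome, as a careful person would: the job done as asked, in the order asked, and still so for the second after the job is handed in, with the robot touching nothing.
Of corn_s1, corn_s2, corn_s3, corn_s4 only 2 to 4 are there at a start; the rules pass over those that are not, and their reading is None.
At some moment in a run one of corn_s1, corn_s2, corn_s3, corn_s4, lid may be knocked a few centimetres aside while the robot is not near it.
It also fails if it takes over 208 s, if anything falls off the work surface, if the arm or the gripper's body presses on something with over 40 N, if the wrist force passes 120 N, or if a joint passes its speed limit or range.

### The arm

A 6-joint arm with a two-finger parallel gripper is mounted at the origin on the work surface. World frame = base frame: x ahead of the robot, y to its left, z up, the work surface at z = 0. Lengths are in m, angles in rad, forces in N, time in s.
With the tool pointing down it reaches from about 0.35 to 0.8 m from the base axis. Payload 7.3 kg.
Tool frame: the origin (TCP) lies between the finger pads; the fingertips stand 25 mm ahead of it and the grasp point (between the pads) lies 6 mm ahead of it (r.tip_extent is the distance from the TCP to the fingertips, in m); z points along the fingers, y is the line along which they close (so a half turn about z gives the same grasp; the last joint's range is limited). The gripper opens to 85 mm and grips with 20 to 120 N. Pads are 22 mm wide; open, the fingers measure 114 mm over their backs; the gripper's body (76 mm by 85 mm) begins 54 mm behind the grasp point. The pads swing forward as they close: fully open they stand 13 mm farther back than shut.
Start: joints at [1.092, 0.342, 1.524, -0, 1.275, -0.146], TCP at [0.171, 0.496, 0.256] pointing down, gripper open.
Joint ranges: [-2.53, 2.53], [-0.77, 2.02], [0.04, 2.7], [-1, 4.14], [0.28, 2.66], [-3.11, 3.11]. Speed limits (rad/s): [2.57, 2.57, 3.14, 3.14, 3.14, 3.14].

### API

Orientations are given as a unit quaternion [x, y, z, w].
In Python, from workcell import r, command_gripper, optics gives the robot as it stands. The module is installed in compiled form; this text tells all that it offers. Calls block until the motion is done:
- r.reach(position, orientation): joint-space move of the TCP to a pose.
- r.move_straight(position, orientation=None, speed=0.15, max_force=None): straight line of the TCP; orientation=None keeps the orientation; speed is the mean speed in m/s. With max_force (N) it stops when the force on the tool has changed by that much, and returns True; else False.
- r.movej(angles): joint-space move.
- command_gripper(opening, force=None): finger opening in m; force is the grip in N (None keeps the last); returns when the fingers have stopped.
- r.hold(seconds).
- r.solve_ik(position, orientation): joint angles nearest the present ones, or None.
- r.read_state(): the state.
- optics.get_image(name): name is "scene" or "top"; returns (picture, depth): 400x640x3 uint8, red, green, blue; 400x640 float32, m along the optical axis (not along the pixel's ray), 0 where there is no reading.
- optics.camera_model(name): a dict with "K" (3x3 intrinsics, pixels), "R" (3x3) and "t" (3): a world point X has camera coordinates R X + t. Camera axes: x right, y down, z forward; pixel columns grow to the right and rows downward; lengths in m; the calibration is good to about 2 mm. A picture is of the moment at which its call begins. camera_model takes no time and is no camera call.
A pose or a line that the arm cannot do raises r.PlanningError and nothing moves.
- r.finish_job(): hands the job in; it is judged then, once.
The state is a dict: "time_s": time; "joint_positions": joint angles; "dq": joint speeds; "tau": joint torques, N m; "eef_pos": TCP position; "eef_rot": TCP orientation; "contact_force": force on the tool from outside, world axes, zero at the start; "torque": the same for the moment, N m; "grip_width": finger opening in m; "grip_force": force on a finger pad.
Only numpy, scipy, OpenCV 4.12 (cv2) and the standard library are available. Lean on these libraries where they do the work, as an engineer would, in place of code of your own. Each camera call takes 0.05 s, during which the arm holds its last target. There are 200 camera calls.

## Working session

There is one attempt and no reset: what is moved stays moved. The work goes in short steps, each a Python script; the robot and the scene stay as the last script left them, time stands still between calls to the robot, and variables do not carry over. Pictures are saved under pics/ and viewed, at most 14 in all, crops included, and the job is handed in when it is done.

```bash
ls; mkdir -p pics; python3 - <<'E'
from workcell import r, optics
import cv2, numpy as np
for n in("scene","top"):
    im,d=optics.get_image(n); m=optics.camera_model(n)
    cv2.imwrite(f"pics/{n}0.png",im[:,:,::-1]); np.savez(f"{n}0.npz",im=im,d=d,**m)
    print(n,m["K"].round(1).tolist(),(-m["R"].T@m["t"]).round(3),m["R"].round(3).tolist(),(d>0).mean())
s=r.read_state(); print(s["eef_rot"],s["time_s"],s["grip_width"],r.tip_extent)
E
```

```text
pics
scene [[377.7, 0.0, 322.9], [0.0, 377.7, 199.8], [0.0, 0.0, 1.0]] [0.944 0.311 0.889] [[-0.529, 0.849, -0.011], [0.734, 0.45, -0.509], [-0.427, -0.277, -0.861]] 0.99608984375
top [[465.4, 0.0, 317.9], [0.0, 465.4, 197.7], [0.0, 0.0, 1.0]] [0.344 0.054 1.359] [[-0.022, -1.0, 0.009], [-0.985, 0.02, -0.172], [0.172, -0.012, -0.985]] 0.99602734375
[ 1.65611058e-01  9.86190889e-01 -6.78026771e-04 -2.18102819e-04] 0.1 0.08528689599913508 0.025
```

View pics/scene0.png

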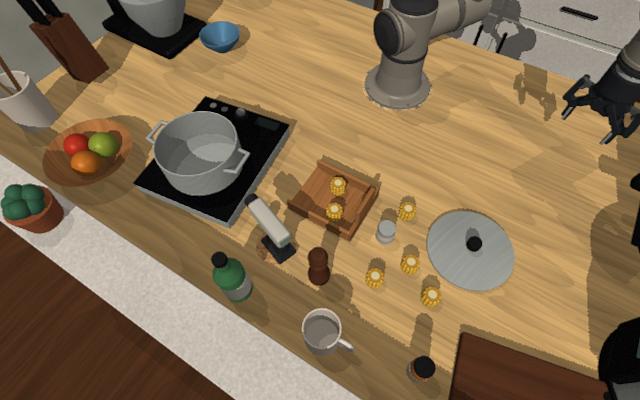

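View pics/top0.png

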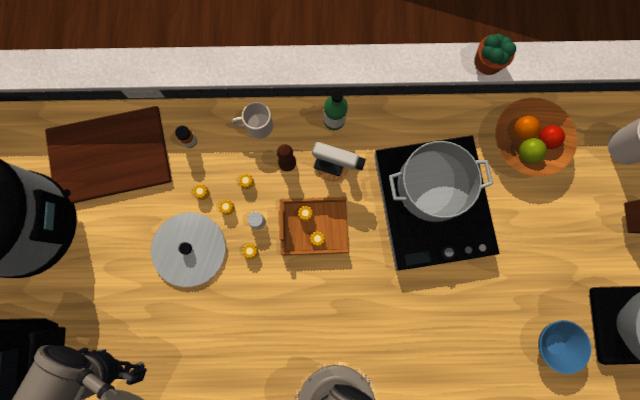

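```bash
cat > v.py <<'E'
import cv2, numpy as np
def cloud(im,d,m):
    v,u=np.mgrid[:400,:640]; K=m["K"]
    c=np.stack([(u-K[0,2])/K[0,0]*d,(v-K[1,2])/K[1,1]*d,d],-1)
    P=(c-m["t"])@m["R"]; P[d<=0]=np.nan
    return P
def circ(x,y):
    A=np.c_[2*x,2*y,np.ones(len(x))]; s=np.linalg.lstsq(A,x*x+y*y,rcond=None)[0]
    return s[0],s[1],np.sqrt(s[2]+s[0]**2+s[1]**2)
def rcirc(x,y,tol=.004):
    k=np.ones(len(x),bool)
    for _ in range(8):
        a,b,R=circ(x[k],y[k]); e=abs(np.hypot(x-a,y-b)-R); k=e<max(tol,np.median(e)*1.5)
    return a,b,R,k.sum(),e[k].mean()
def corn(im,P,zlo=.028,zhi=.055):
    h=cv2.cvtColor(im,cv2.COLOR_RGB2HSV); m=((P[...,2]>zlo)&(P[...,2]<zhi)&(h[...,0]>15)&(h[...,0]<35)&(h[...,2]>120)).astype(np.uint8)
    n,l,s,c=cv2.connectedComponentsWithStats(m)
    return [(*s[i][:2].tolist(),int(s[i][4]),*np.median(P[l==i],0).round(4).tolist(),((np.nanmin(P[l==i],0)+np.nanmax(P[l==i],0))/2).round(4).tolist()) for i in range(1,n) if s[i][4]>25]
E
python3 - <<'E'
from v import *
for n in("top","scene"):
    f=np.load(n+"0.npz"); im,d=f["im"],f["d"]; P=cloud(im,d,f); x,y,z=P[...,0],P[...,1],P[...,2]
    print(n); [print(c) for c in corn(im,P)]
    v,u=np.mgrid[:400,:640]
    box=(lambda a,b,c,e:(u>=a)&(u<=c)&(v>=b)&(v<=e)) 
    tb=box(380,130,500,270) if n=="top" else box(130,90,295,220)
    k=tb&(z>.143)&(z<.157); print("rim",np.array(rcirc(x[k],y[k])).round(4), np.median(z[k]))
    lb=box(145,205,232,293) if n=="top" else box(420,205,520,295)
    k=lb&(z>.044)&(z<.065); print("knob",k.sum(),((x[k].min()+x[k].max())/2,(y[k].min()+y[k].max())/2),np.ptp(x[k]),np.ptp(y[k]),z[k].max())
    k=lb&(z>.004)&(z<.04); hull=cv2.convexHull(P[k][:,:2].astype(np.float32)).reshape(-1,2);print("lid",np.array(rcirc(hull[:,0],hull[:,1])).round(4))
    hb=box(310,130,372,180) if n=="top" else box(235,185,300,265)
    k=hb&(z>.134)&(z<.155); print("thermo",k.sum(),[np.round(q,4).tolist() for q in cv2.minAreaRect((P[k][:,:2]*1000).astype(np.float32))[:2]],cv2.boxPoints(cv2.minAreaRect((P[k][:,:2]*1000).astype(np.float32))).round(1).tolist(),np.median(z[k]))
    gb=box(270,190,352,262) if n=="top" else box(285,155,385,240)
    k=gb&(z>.08)&(z<.1); R=cv2.minAreaRect((P[k][:,:2]*1000).astype(np.float32)); print("grip",k.sum(),R,np.median(z[k]))
    k=gb&(z>.034)&(z<.045)&(cv2.cvtColor(im,cv2.COLOR_RGB2HSV)[...,2]<170); R=cv2.minAreaRect((P[k][:,:2]*1000).astype(np.float32)); print("walls",k.sum(),R,cv2.boxPoints(R).round(1).tolist())
    k=gb&(z<.1)&(z>.0); 
    k=tb&(z>.045)&(z<.06); R=cv2.minAreaRect((P[k][:,:2]*1000).astype(np.float32)); print("hob",k.sum(),R,cv2.boxPoints(R).round(1).tolist())
    k=tb&(z>.066)&(z<.08)&(x<.45); nn,l,s,c=cv2.connectedComponentsWithStats(k.astype(np.uint8)); print("btn",[(s[i].tolist(),P[l==i].mean(0).round(4).tolist()) for i in range(1,nn) if s[i][4]>8])
    for nm,b in (("mill",box(270,140,298,175)),("salt",box(243,208,268,232))) if n=="top" else (("mill",box(303,240,335,290)),("salt",box(372,215,400,247))):
        k=b&(z>(.12 if nm=="mill" else .045))&(z<.16); print(nm,k.sum(),P[k].mean(0).round(4) if k.any() else 0)
t=cv2.imread("pics/top0.png")[120:280,140:510]; cv2.imwrite("pics/topc.png",cv2.resize(t,None,fx=2.1,fy=2.1,interpolation=cv2.INTER_CUBIC))
E
```

```text
top
(238, 173, 153, 0.6313, 0.248, 0.0362, [0.6319, 0.2483, 0.036])
(192, 184, 154, 0.6029, 0.3797, 0.0364, [0.6032, 0.3812, 0.0366])
(218, 199, 157, 0.5557, 0.3047, 0.0364, [0.5562, 0.3055, 0.0362])
(298, 206, 161, 0.5307, 0.0757, 0.0432, [0.5313, 0.0771, 0.0398])
(253, 212, 48, 0.5158, 0.2109, 0.0527, [0.5146, 0.2096, 0.0425])
(310, 231, 163, 0.4576, 0.043, 0.0433, [0.458, 0.0429, 0.0418])
(242, 244, 163, 0.4265, 0.2357, 0.0367, [0.4273, 0.2363, 0.0361])
rim [ 6.005e-01 -2.908e-01  1.024e-01  4.880e+02  1.200e-03] 0.14994753351200046
knob 121 (np.float64(0.43844570869148936), np.float64(0.41444017248038223)) 0.03151769089136125 0.03306098659263973 0.062525701246132
lid [4.419e-01 4.095e-01 1.680e-01 1.300e+01 3.100e-03]
thermo 672 [[674.0666, -18.4885], [145.0609, 39.6807]] [[630.9000244140625, -80.0999984741211], [668.2999877929688, -93.5], [717.2000122070312, 43.099998474121094], [679.9000244140625, 56.5]] 0.1426873728346165
grip 135 ((494.1488342285156, 140.93453979492188), (11.440627098083496, 82.62458801269531), 89.2476806640625) 0.09233677798763353
walls 376 ((495.69165039062
[... 1730 characters left out ...]
83.99915313720703, 12.81435489654541), 0.6480777859687805) 0.09195587469553428
walls 650 ((494.8419494628906, 90.49449157714844), (163.1259307861328, 268.900634765625), 0.9852038621902466) [[411.0, 223.5], [415.6000061035156, -45.29999923706055], [578.7000122070312, -42.5], [574.0999755859375, 226.3000030517578]]
hob 5316 ((563.7891845703125, -342.618408203125), (352.40679931640625, 383.1528625488281), 8.073271751403809) [[362.3999938964844, -177.6999969482422], [416.20001220703125, -557.0], [765.2000122070312, -507.6000061035156], [711.2999877929688, -128.1999969482422]]
btn [([235, 108, 11, 10, 77], [0.4129, -0.3152, 0.0729])]
mill 308 [0.6953 0.1324 0.1346]
salt 245 [0.5177 0.2181 0.0553]
```

View pics/topc.png

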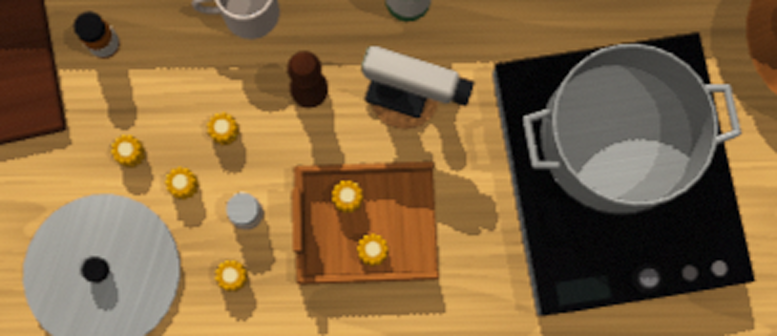

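```bash
cat > h.py <<'E'
from workcell import r, command_gripper as grip, optics
from v import *
from scipy.spatial.transform import Rotation as Ro
def down(a):  # tool down, closing line (tool y) at world yaw a
    y=np.array([np.cos(a),np.sin(a),0]); z=np.array([0,0,-1.]); return Ro.from_matrix(np.c_[np.cross(y,z),y,z])
def look(n,name=None):
    im,d=optics.get_image(n); m=optics.camera_model(n)
    if name: cv2.imwrite(f"pics/{name}.png",im[:,:,::-1])
    return im,cloud(im,d,m)
PAN=np.array([.6005,-.2908,.055]); T0=np.array([.4957,.0525,0]); TY=-np.pi/2+.0146
def tw(x,y,z=0): c,s=np.cos(TY),np.sin(TY); return T0+[c*x-s*y,s*x+c*y,z]
E
cat > plan.py <<'E'
from h import *
import itertools
# object frame O (x=fwd,z=up) pitched by p, yaw a; tool fixed in O: z_t=-z_o, y_t = +-y_o (thermo) or +-x_o (tray)
def tool(a,p,kind,s):
    O=Ro.from_euler('zy',[a,p]).as_matrix(); z=-O[:,2]; y=s*(O[:,1] if kind=="th" else O[:,0])
    return O,Ro.from_matrix(np.c_[np.cross(y,z),y,z])
if __name__=="__main__":
    f=np.load("top0.npz");P=cloud(f["im"],f["d"],f); k=abs(P[...,0]-.495)<.004
    Q=P[k]; Q=Q[(Q[:,1]<.0)&(Q[:,1]>-.06)]; print("lip profile",[(round(.0525-q[1],3),round(q[2],3)) for q in Q[np.argsort(-Q[:,1])][::3]])
    x,y,z=P[...,0],P[...,1],P[...,2]; v,u=np.mgrid[:400,:640]; b=(u>305)&(u<372)&(v>130)&(v<180)
    k=b&(z>.139)&(z<.147)
    R=cv2.minAreaRect((P[k][:,:2]*1000).astype(np.float32)); print("housing",R,cv2.boxPoints(R).round(1).tolist())
    for kind in("th","tr"):
        res=[]
        for a in np.radians(np.arange(-180,180,15)):
            for p in np.radians([55,65] if kind=="th" else [62]):
                for s in(1,-1):
                    ok=1
                    if kind=="th":
                        O,q=tool(a,p,kind,s); c=PAN+[0,0,.006]; lens=c-.22*O[:,0]; t=lens+O@np.array([-.087,0,.012])
                        j=r.solve_ik(t,q.as_quat())
                    else:
                        O,q=tool(a,p,kind,s); lip=PAN+[0,0,.110]-.045*np.array([np.cos(a),np.sin(a),0]); t=lip+O@np.array([-.187,0,.062]); j=r.solve_ik(t,q.as_quat())
                        O,q=tool(a,0,kind,s); t=lip+[0,0,.03]+O@np.array([-.187,0,.062]); j0=r.solve_ik(t,q.as_quat()); j=None if j0 is None else j
                    if j is not None: res.append((round(np.degrees(a)),round(np.degrees(p)),s,np.round(j,2).tolist()))
        print(kind); [print(x) for x in res]
    for a,p0 in((0,(.604,.38,.032)),(0,(.496,-.012,.04)),(np.pi,(.604,.38,.032)),(np.pi,(.496,-.012,.04))): print(a,r.solve_ik(p0,down(a).as_quat()))
E
python3 plan.py
```

```text
lip profile [(np.float64(0.054), np.float64(0.014)), (np.float64(0.057), np.float64(0.008)), (np.float64(0.06), np.float64(0.011)), (np.float64(0.063), np.float64(0.01)), (np.float64(0.066), np.float64(0.011)), (np.float64(0.069), np.float64(0.006)), (np.float64(0.072), np.float64(0.009)), (np.float64(0.075), np.float64(0.01)), (np.float64(0.078), np.float64(0.006)), (np.float64(0.08), np.float64(0.013)), (np.float64(0.084), np.float64(0.01)), (np.float64(0.089), np.float64(0.014)), (np.float64(0.092), np.float64(0.015)), (np.float64(0.099), np.float64(0.002)), (np.float64(0.102), np.float64(0.005)), (np.float64(0.105), np.float64(0.0)), (np.float64(0.107), np.float64(0.002)), (np.float64(0.111), np.float64(0.001))]
housing ((673.5743408203125, -17.606224060058594), (142.87718200683594, 37.850555419921875), 69.77360534667969) [[631.0999755859375, -78.0999984741211], [666.5999755859375, -91.19999694824219], [716.0, 42.900001525878906], [680.5, 56.0]]
th
(-90, 55, 1, [-0.07, 1.28, 0.53, -0.08, 2.29, -0.09])
(-90, 55, -1, [-0.07, 1.28, 0.53, -0.08, 2.29, 3.05])
(-90, 65, 1, [-0.07, 1.43
[... 1847 characters left out ...]
-30, 62, -1, [-0.31, 1.01, 0.49, -0.58, 2.63, 2.99])
(-15, 62, 1, [-0.38, 1.01, 0.44, -0.72, 2.62, -0.58])
(-15, 62, -1, [-0.38, 1.01, 0.44, -0.72, 2.62, 2.56])
(0, 62, 1, [-0.45, 1.07, 0.29, -0.91, 2.63, -1.06])
(0, 62, -1, [-0.45, 1.07, 0.29, -0.91, 2.63, 2.08])
0 [ 4.54300869e-01  8.96778355e-01  1.15973343e+00 -4.44089210e-16
  1.08508087e+00  4.54300869e-01]
0 [-1.78791173e-01  5.80114747e-01  1.84960057e+00 -4.44089210e-16
  7.11877339e-01 -1.78791173e-01]
3.141592653589793 [ 4.54300869e-01  8.96778355e-01  1.15973343e+00 -4.44089210e-16
  1.08508087e+00 -2.68729178e+00]
3.141592653589793 [-1.78791173e-01  5.80114747e-01  1.84960057e+00 -4.44089210e-16
  7.11877339e-01  2.96280148e+00]
```

```bash
cat > pick.py <<'E'
from h import *
def finds():
    o=[]
    im,P=look("top"); c1=[c for c in corn(im,P)]
    im,P=look("scene"); c2=[c for c in corn(im,P)]
    f=lambda cs:[np.array([(c[3]+c[6][0])/2,(c[4]+c[6][1])/2]) for c in cs if c[2]>100 and .2<c[3]<.9 and c[4]>-.2]
    return f(c1),f(c2)
def pick(p,spot):
    q=down(0).as_quat(); grip(.066,40)
    r.reach([*p,.13],q); r.move_straight([*p,.032],speed=.12); grip(.02)
    w=r.read_state()["grip_width"]; r.move_straight([*p,.14],speed=.2)
    t=tw(*spot); r.reach([*t[:2],.14],q); r.move_straight([*t[:2],.0405],speed=.12,max_force=15)
    z=r.read_state()["eef_pos"][2]; grip(.048); r.move_straight([*t[:2],.14],speed=.2)
    print("picked",p.round(4),"w",w,"z",z,r.read_state()["time_s"])
E
python3 - <<'E'
from pick import *
from scipy.optimize import least_squares
D=[];J=[]
q0=down(0)
for pr in np.linspace(.42,.7,5):
    for z in(.05,.25):
        for tilt in(0,.5,-.3):
            q=Ro.from_euler('y',tilt)*q0; j=r.solve_ik([pr,0,z],q.as_quat())
            if j is not None: D.append((pr,z));J.append(j)
D=np.array(D);J=np.array(J); 
def fk(p,J): a=J[:,1];b=a+J[:,2];c=b+J[:,4]; return np.c_[p[1]*np.sin(a)+p[2]*np.sin(b)+p[3]*np.sin(c),p[0]+p[1]*np.cos(a)+p[2]*np.cos(b)+p[3]*np.cos(c)]
s=least_squares(lambda p:(fk(p,J)-D).ravel(),[.3,.4,.4,.2]); print(len(J),s.x,s.cost)
pick(np.array([.428,.2365]),(.0545,-.031))
E
```

```text
28 [0.1757872  0.49503756 0.37043516 0.27572517] 0.0021910070177114027
picked [0.428  0.2365] w 0.04084857527185161 z 0.04093089764974749 6.5417
```

```bash
python3 - <<'E'
from pick import *
for k,(g,spot) in enumerate([((.632,.2485),(-.0365,-.031)),((.557,.305),(.0195,.029)),((.604,.380),(.064,.029))]):
    a,b=finds()
    near=[min(c,key=lambda p:np.hypot(*(p-g))) for c in (a,b) if c]
    p=np.mean(near,0); print(k,g,[n.round(4).tolist() for n in near])
    if np.hypot(*(near[0]-near[1]))>.006 or np.hypot(*(p-g))>.015: print("moved?",[x.round(3).tolist() for x in a]); break
    pick(p,spot)
r.reach([.35,.35,.3],down(0).as_quat())
for n in("top","scene"):
    im,P=look(n,n+"1"); print([(c[2],*c[3:6]) for c in corn(im,P)])
a=cv2.imread("pics/top1.png")[120:280,140:510]; b=cv2.imread("pics/scene1.png")[130:330,200:480]
cv2.imwrite("pics/after.png",np.hstack([cv2.resize(a,(450,195)),cv2.resize(b,(340,243))[:195]]))
E
```

```text
0 (0.632, 0.2485) [[0.6314, 0.2484], [0.6333, 0.2489]]
picked [0.6323 0.2486] w 0.04054048068279478 z 0.03963436173230032 12.775
1 (0.557, 0.305) [[0.5561, 0.3052], [0.5582, 0.3052]]
picked [0.5572 0.3052] w 0.04085520136360163 z 0.039921821813845466 18.9167
2 (0.604, 0.38) [[0.6024, 0.3802], [0.6045, 0.3805]]
picked [0.6035 0.3803] w 0.04083386915295921 z 0.06549993768632169 25.55
[(807, 0.5171, 0.0315, 0.0438), (166, 0.4641, 0.0882, 0.0433)]
[(160, 0.7502, -0.8521, 0.0432), (1136, 0.5138, 0.0428, 0.0435), (68, 0.5323, 0.2233, 0.0324)]
```

View pics/after.png

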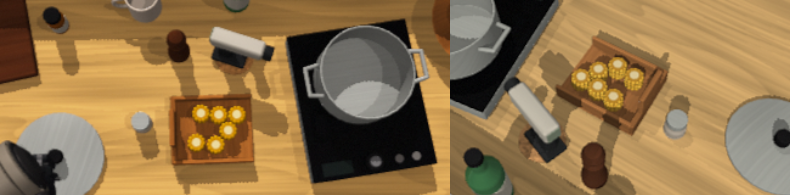

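```bash
python3 - <<'E'
from plan import *
a0=np.arctan2(-.9383,-.3457); o=np.array([.681,.0012,.005]); st=lambda:round(r.read_state()["time_s"],2)
O,q=tool(a0,0,"th",1); G=np.array([.005,0,.122]); g=o+O@G; q=q.as_quat(); up=np.array([0,0,.2])
print(r.solve_ik(g+up,q))
grip(.07,70); r.reach(g+[0,0,.1],q); r.move_straight(g,speed=.12); grip(.02)
s=r.read_state(); print("w",s["grip_width"],st(),s["eef_pos"])
r.move_straight(g+up,speed=.15)
c=PAN+[0,0,.006]; a=np.radians(-60); p=np.radians(62)
O2,q2=tool(a,p,"th",1); lens=c-.20*O2[:,0]; t=lens+O2@(G-[.092,0,.116])
r.reach(t+[0,0,.06],q2.as_quat()); r.move_straight(t,speed=.1); print("lens",lens,t,st())
r.hold(.4); look("scene","ths"); look("top","tht"); r.hold(2.4); print(st(),np.abs(r.read_state()["eef_pos"]-t).max())
A=cv2.imread("pics/ths.png")[40:300,60:400]; B=cv2.imread("pics/tht.png")[60:320,280:620]; cv2.imwrite("pics/th.png",np.hstack([A,B]))
E
```

```text
[-1.17850763e-01  6.17437659e-01  8.84148741e-01 -4.44089210e-16
  1.64000625e+00  2.35149502e-01]
w 0.03770346594260482 30.74 [ 0.67968996 -0.0034687   0.12798263]
lens [ 0.55355284 -0.11759492  0.14929476] [ 0.53842852 -0.04225071  0.19051981] 33.92
36.82 9.732304526499647e-06
```

View pics/th.png

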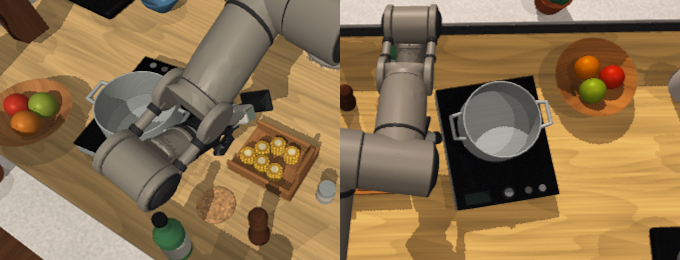

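```bash
sed -i "s/'zy'/'ZY'/; s/\[55,65\]/[52,60]/; s/\[62\]/[56,60]/" plan.py; python3 - <<'E'
from h import *
s=r.read_state(); print(s["contact_force"],s["grip_width"],s["time_s"])
t=np.array(s["eef_pos"]); r.move_straight(t+[0,0,.15],speed=.15)
im,P=look("scene"); ray=None
h=cv2.cvtColor(im,cv2.COLOR_RGB2HSV); v,u=np.mgrid[:400,:640]
k=(np.hypot(P[...,0]-.681,P[...,1])<.075)&(P[...,2]>.0025)&(P[...,2]<.008); H=cv2.convexHull((P[k][:,:2]*1000).astype(np.float32)); print("coaster",k.sum(),cv2.minEnclosingCircle(H),np.median(P[k],0))
E
python3 plan.py | sed -n '3,$p'
```

```text
[-0.26341404  0.38054003 -1.61595409] 0.03768738581474051 36.8167
coaster 1195 ((681.1788330078125, 0.27445676922798157), 74.57888793945312) [ 0.68230991 -0.0038179   0.00527937]
th
(-180, 52, 1, [-0.61, 0.57, 1.31, 0.86, 0.63, 0.41])
(-180, 52, -1, [-0.61, 0.57, 1.31, 0.86, 0.63, -2.73])
(-180, 60, 1, [-0.67, 0.49, 1.49, 1.23, 0.6, 0.03])
(-165, 52, 1, [-0.62, 0.58, 1.29, 0.95, 0.85, 0.18])
(-165, 52, -1, [-0.62, 0.58, 1.29, 0.95, 0.85, -2.96])
(-165, 60, 1, [-0.7, 0.52, 1.44, 1.2, 0.87, -0.08])
(-165, 60, -1, [-0.7, 0.52, 1.44, 1.2, 0.87, 3.06])
(-150, 52, 1, [-0.63, 0.6, 1.26, 0.96, 1.07, 0.02])
(-150, 60, 1, [-0.72, 0.56, 1.36, 1.14, 1.12, -0.17])
(-150, 60, -1, [-0.72, 0.56, 1.36, 1.14, 1.12, 2.98])
(-135, 52, 1, [-0.64, 0.62, 1.22, 0.95, 1.29, -0.13])
(-135, 52, -1, [-0.64, 0.62, 1.22, 0.95, 1.29, 3.01])
(-135, 60, 1, [-0.73, 0.61, 1.28, 1.08, 1.37, -0.25])
(-135, 60, -1, [-0.73, 0.61, 1.28, 1.08, 1.37, 2.89])
(-120, 52, 1, [-0.64, 0.65, 1.18, 0.9, 1.51, -0.27])
(-120, 52, -1, [-0.64, 0.65, 1.18, 0.9, 1.51, 2.87])
(-120, 60, 1, [-0.73, 0.66, 1.18, 1.01, 1.61, -0.33])
(-120, 60,
[... 5683 characters left out ...]
(45, 56, -1, [-0.37, 0.75, 0.89, -0.92, 1.86, 1.88])
(45, 60, 1, [-0.34, 0.79, 0.86, -0.98, 1.91, -1.27])
(45, 60, -1, [-0.34, 0.79, 0.86, -0.98, 1.91, 1.88])
(60, 56, 1, [-0.36, 0.68, 1.03, -0.96, 1.63, -1.36])
(60, 56, -1, [-0.36, 0.68, 1.03, -0.96, 1.63, 1.78])
0 [ 4.54300869e-01  8.96778355e-01  1.15973343e+00 -4.44089210e-16
  1.08508087e+00  4.54300869e-01]
0 [-1.78791173e-01  5.80114747e-01  1.84960057e+00 -4.44089210e-16
  7.11877339e-01 -1.78791173e-01]
3.141592653589793 [ 4.54300869e-01  8.96778355e-01  1.15973343e+00 -4.44089210e-16
  1.08508087e+00 -2.68729178e+00]
3.141592653589793 [-1.78791173e-01  5.80114747e-01  1.84960057e+00 -4.44089210e-16
  7.11877339e-01  2.96280148e+00]
```

```bash
python3 - <<'E'
from plan import *
a0=np.arctan2(-.9383,-.3457); o=np.array([.681,.0012,.005]); st=lambda:round(r.read_state()["time_s"],2)
O,q=tool(a0,0,"th",1); G=np.array([.005,0,.122]); g=o+O@G; q=q.as_quat()
im,P=look("top"); h=cv2.cvtColor(im,cv2.COLOR_RGB2HSV)
c=PAN+[0,0,.006]; O2,q2=tool(np.radians(-105),np.radians(61),"th",1); lens=c-.20*O2[:,0]; t=lens+O2@(G-[.092,0,.116])
print("lens",lens,t)
r.reach(t+[0,0,.06],q2.as_quat()); r.move_straight(t,speed=.1)
r.hold(.4); look("scene","ths2"); look("top","tht2"); r.hold(2.3); print(st())
r.move_straight(t+[0,0,.06],speed=.15); r.reach(g+[0,0,.15],q); r.hold(.2)
r.move_straight(g+[0,0,.012],speed=.15); s=r.move_straight(g+[0,0,-.003],speed=.02,max_force=6); z=r.read_state()["eef_pos"][2]; print("contact",s,z-g[2],st())
grip(.06); r.move_straight(g+[0,0,.15],speed=.15); r.reach([.45,.25,.3],down(0).as_quat())
look("scene","ths3"); im,P=look("top","tht3"); x,y,z=P[...,0],P[...,1],P[...,2]
v,u=np.mgrid[:400,:640]; k=(u>305)&(u<372)&(v>130)&(v<180)&(z>.137)&(z<.149); print(cv2.minAreaRect((P[k][:,:2]*1000).astype(np.float32)),np.median(z[k]),st())
C=lambda f,a,b:cv2.imread(f"pics/{f}.png")[a:a+260,b:b+340]
cv2.imwrite("pics/th2.png",np.vstack([np.hstack([C("ths2",40,60),C("tht2",60,280)]),np.hstack([C("ths3",100,180),C("tht3",80,140)])]))
E
```

```text
lens [ 0.62559559 -0.19714197  0.23592394] [ 0.63515397 -0.16146964  0.31492471]
42.76
contact True 0.0010363876497754554 46.07
((673.590576171875, -18.40032196044922), (144.75839233398438, 38.13066864013672), 70.28202819824219) 0.14310191527263633 48.96
```

View pics/th2.png

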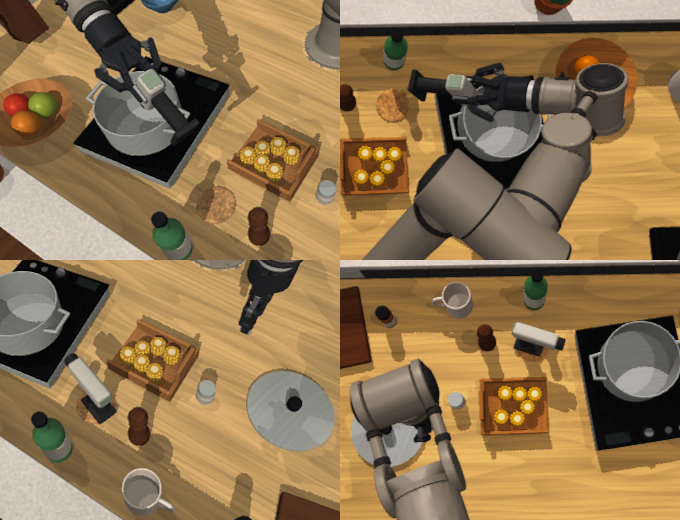

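```bash
python3 - <<'E'
from plan import *
st=lambda:round(r.read_state()["time_s"],2)
v,u=np.mgrid[:400,:640]; gs=[]
for n,b in(("top",(270,190,352,262)),("scene",(285,155,385,240))):
    im,P=look(n); z=P[...,2]; k=(u>=b[0])&(u<=b[2])&(v>=b[1])&(v<=b[3])&(z>.083)&(z<.1)
    R=cv2.minAreaRect((P[k][:,:2]*1000).astype(np.float32)); print(R); gs.append(R[0])
g=np.mean(gs,0)/1000; a=-np.pi/2+.0146
np.save("trayg.npy",g)
O,q=tool(a,0,"tr",1); q=q.as_quat(); G=np.array([*g,.076])
print(r.solve_ik(G,q))
grip(.045,110); r.reach(G+[0,0,.1],q); r.move_straight(G,speed=.1); grip(.0)
s=r.read_state(); print("w",s["grip_width"],s["grip_force"],st())
r.move_straight(G+[0,0,.22],speed=.12); s=r.read_state(); print(s["contact_force"],s["torque"],s["grip_width"],st())
look("scene","lift")
d=O[:,0]*[1,1,0]; off=np.array([-.187,0,.062])
lip=PAN+[0,0,.145]-.045*d
r.move_straight(lip+[0,0,.04]+O@off,q,speed=.15)
look("scene","over"); print(st(),[np.round(r.read_state()["contact_force"],2)])
A=cv2.imread("pics/lift.png")[40:300,60:400]; B=cv2.imread("pics/over.png")[40:300,60:400]; cv2.imwrite("pics/lo.png",np.hstack([A,B]))
E
```

```text
((494.4688720703125, 141.31214904785156), (83.15550231933594, 11.048957824707031), 0.3685133457183838)
((495.8372802734375, 142.1192169189453), (82.17219543457031, 12.223760604858398), 0.7688942551612854)
[ 1.29864779e-01  5.43754200e-01  1.77225361e+00 -4.44089210e-16
  8.25584842e-01  1.68606111e+00]
w 0.010475163965441157 107.50486135482788 52.12
[-0.35669415  0.82597581 -5.72233926] [ 0.51775524 -0.0571627  -0.03641463] 0.0105293396617653 54.1
55.85 [array([ 0.18, -0.6 , -6.03])]
```

View pics/lo.png

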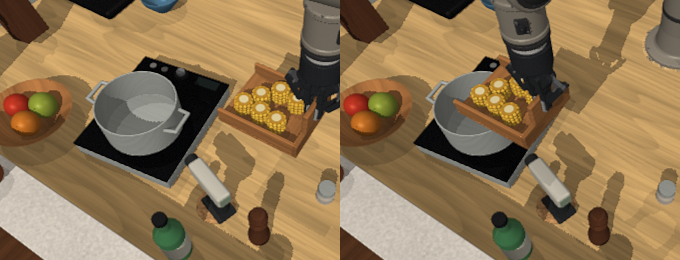

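```bash
python3 - <<'E'
from plan import *
st=lambda:round(r.read_state()["time_s"],2)
a=-np.pi/2+.0146; d=np.array([np.cos(a),np.sin(a),0]); off=np.array([-.187,0,.062])
for p,h in((15,.215),(28,.195),(36,.182),(44,.174),(52,.168),(61,.164)):
    O,q=tool(a,np.radians(p),"tr",1); lip=np.array([*PAN[:2],h])-.045*d
    r.move_straight(lip+O@off,q.as_quat(),speed=.07)
    im,_=look("scene",f"pour{p}"); s=r.read_state(); print(p,st(),np.round(s["contact_force"],1))
r.hold(.8); look("scene","pourz")
C=lambda f:cv2.imread(f"pics/{f}.png")[40:300,60:400]
cv2.imwrite("pics/po.png",np.vstack([np.hstack([C("pour44"),C("pourz")])]))
E
```

```text
15 56.49 [ 0.1  0.4 -5.8]
28 57.15 [ 0.8  0.4 -5.6]
36 57.66 [-0.5  0.2 -5.6]
44 58.21 [ 0.3  0.3 -3.4]
52 58.77 [ 0.1  0.9 -2.5]
61 59.41 [-0.6  0.5 -2.4]
```

View pics/po.png

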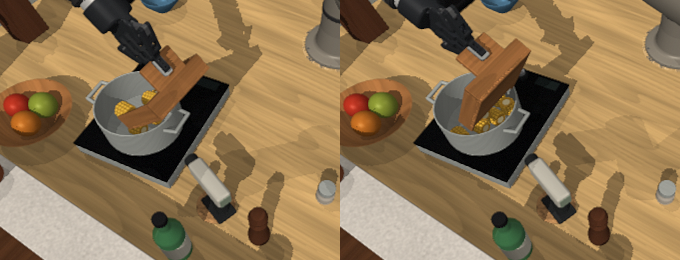

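```bash
python3 - <<'E'
from plan import *
st=lambda:round(r.read_state()["time_s"],2)
a=-np.pi/2+.0146; d=np.array([np.cos(a),np.sin(a),0]); off=np.array([-.187,0,.062]); g=np.load("trayg.npy")
for p,h in((50,.20),(25,.23),(0,.24)):
    O,q=tool(a,np.radians(p),"tr",1); lip=np.array([*PAN[:2],h])-.045*d
    r.move_straight(lip+O@off,q.as_quat(),speed=.15)
G=np.array([*g,.076]); q=q.as_quat()
r.move_straight(G+[0,0,.15],q,speed=.2); r.move_straight(G+[0,0,.015],speed=.15); c=r.move_straight(G-[0,0,.004],speed=.02,max_force=6); print("contact",c,r.read_state()["eef_pos"][2]-.076,st())
grip(.045); r.move_straight(G+[0,0,.12],speed=.15); r.reach([.40,.12,.35],down(0).as_quat())
im,P=look("top","fin_t"); x,y,z=P[...,0],P[...,1],P[...,2]; v,u=np.mgrid[:400,:640]; im2,P2=look("scene","fin_s")
k=(np.hypot(x-.6,y+.29)<.097)&(z>.055)&(z<.15); hs=cv2.cvtColor(im,cv2.COLOR_RGB2HSV); m=k&(hs[...,1]>110); print("corn z in pan max",z[m].max(),m.sum())
for n,(zz,lo,hi) in {"top":(P,.044,.065),"scene":(P2,.044,.065)}.items():
    k=(np.hypot(zz[...,0]-.438,zz[...,1]-.4145)<.09)&(zz[...,2]>lo)&(zz[...,2]<hi); q=zz[k]
    if len(q): print("knob",n,len(q),((q.min(0)+q.max(0))/2).round(4),np.ptp(q,axis=0).round(3))
A=cv2.imread("pics/fin_t.png")[110:330,120:520]; B=cv2.imread("pics/fin_s.png")[80:300,130:530]; cv2.imwrite("pics/fin.png",np.hstack([A,B]))
E
```

```text
contact True 0.0006559948394561921 65.08
corn z in pan max 0.14469236830046242 1023
knob top 122 [0.4383 0.415  0.0533] [0.031 0.033 0.017]
knob scene 160 [0.4382 0.4146 0.0521] [0.033 0.032 0.016]
```

View pics/fin.png

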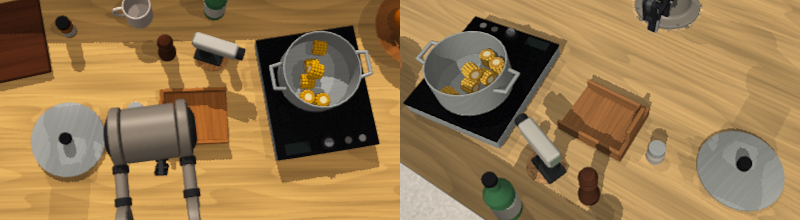

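```bash
python3 - <<'E'
from plan import *
st=lambda:round(r.read_state()["time_s"],2)
cs=[]
for n in("top","scene"):
    im,P=look(n); x,y,z=P[...,0],P[...,1],P[...,2]; hs=cv2.cvtColor(im,cv2.COLOR_RGB2HSV); rr=np.hypot(x-.601,y+.2908)
    k=(rr>.092)&(rr<.111)&(abs(z-.150)<.004)&(hs[...,1]<80); ang=np.arctan2(y[k]+.2908,x[k]-.601); f=rcirc(x[k],y[k],.003); cs.append(f[:2]); print(n,np.round(f,4),np.unique((ang//.52)).size)
    m=(rr<.09)&(hs[...,1]>140)&(hs[...,0]>15)&(hs[...,0]<35)&(z>.05); print("corn top z",np.percentile(z[m],[50,95,99.5]).round(4))
c=np.mean(cs,0); print(c)
K=np.array([.4383,.4148,.049]); q=down(0).as_quat()
grip(.06,80); r.reach(K+[0,0,.08],q); r.move_straight(K,speed=.1); grip(.0)
s=r.read_state(); print("w",s["grip_width"],st())
r.move_straight(K+[0,0,.22],speed=.15); s=r.read_state(); print(s["contact_force"],s["grip_width"])
T=np.array([c[0],c[1],.191]); r.move_straight(T+[0,0,.078],speed=.2); print(st())
# measure lid centre in hand from top/scene: hull circle at its edge height
im,P=look("scene","lidover"); 
r.move_straight(T+[0,0,.025],speed=.12); look("scene","lidlow"); look("top","lidlowt")
print(st(),r.read_state()["grip_width"])
A=cv2.imread("pics/lidlow.png")[40:300,60:400]; B=cv2.imread("pics/lidlowt.png")[60:320,280:620]; cv2.imwrite("pics/lid.png",np.hstack([A,B]))
E
```

```text
top [ 6.007e-01 -2.910e-01  1.024e-01  3.900e+02  1.200e-03] 13
corn top z [0.0996 0.1389 0.1429]
scene [ 6.024e-01 -2.904e-01  1.023e-01  4.650e+02  1.100e-03] 13
corn top z [0.0983 0.1377 0.1415]
[ 0.6015454  -0.29071152]
w 0.03178893955382863 71.06
[-0.36068241 -0.88622261 -4.42379439] 0.03152571073455909
76.44
77.18 0.031537868782409245
```

View pics/lid.png

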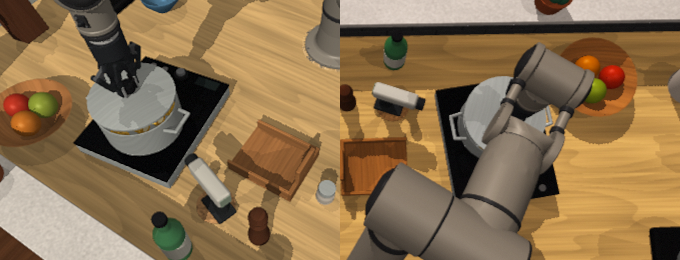

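```bash
python3 - <<'E'
from plan import *
T=np.array([.6015,-.2907,.191]); st=lambda:round(r.read_state()["time_s"],2)
c=r.move_straight(T-[0,0,.004],speed=.02,max_force=8); s=r.read_state(); print(c,s["eef_pos"]-T,s["contact_force"],s["torque"],st())
look("scene","lidset"); A=cv2.imread("pics/lidset.png")[70:230,110:270]; cv2.imwrite("pics/lidset_c.png",cv2.resize(A,None,fx=3,fy=3))
E
```

```text
True [-2.67847741e-05  8.76303101e-06  1.12229822e-03] [2.14452193e-03 2.94967127e-01 5.69103818e+00] [-0.0076772   0.01401449  0.00069868] 78.28
```

```bash
python3 - <<'E'
from plan import *
T=np.array([.6015,-.2907,.191]); st=lambda:round(r.read_state()["time_s"],2)
grip(.055); r.move_straight(T+[0,0,.12],speed=.15); r.reach([.42,.1,.35],down(0).as_quat())
for n in("top","scene"):
    im,P=look(n,n+"l"); x,y,z=P[...,0],P[...,1],P[...,2]; rr=np.hypot(x-.6015,y+.2907)
    k=(rr<.10)&(rr>.055)&(z>.14)&(z<.19); A=np.c_[x[k]-.6015,y[k]+.2907,rr[k],np.ones(k.sum())]; f=np.linalg.lstsq(A,z[k],rcond=None)[0]; print(n,"tilt",f[:2].round(4),"h",f[3].round(4),k.sum())
    k=(rr<.04)&(z>.184)&(z<.21); print("knob",((P[k].min(0)+P[k].max(0))/2).round(4),np.median(z[k]).round(4))
    k=(rr<.125)&(z>.146)&(z<.157); H=cv2.convexHull((P[k][:,:2]*1000).astype(np.float32)); print("edge",cv2.minEnclosingCircle(H),np.median(z[k]))
    k=(np.hypot(x-.411,y+.316)<.02)&(z>.072); print("btn",((P[k].min(0)+P[k].max(0))/2).round(4),np.median(P[k],0).round(4),k.sum())
A=cv2.imread("pics/scenel.png")[60:320,100:440]; B=cv2.imread("pics/topl.png")[100:360,200:540]; cv2.imwrite("pics/l.png",np.hstack([A,B]))
E
```

```text
top tilt [0.0009 0.0018] h 0.1734 3016
knob [ 0.6018 -0.29    0.1932] 0.1959
edge ((602.3436889648438, -290.0984802246094), 107.33389282226562) 0.1553950207824957
btn [ 0.4065 -0.3164  0.0767] [ 0.4091 -0.3167  0.076 ] 62
scene tilt [ 0.0004 -0.0005] h 0.1737 2724
knob [ 0.6033 -0.2883  0.1919] 0.1958
edge ((602.900390625, -290.7772521972656), 108.755126953125) 0.15587509627593904
btn [ 0.4103 -0.3186  0.0763] [ 0.4118 -0.3175  0.0756] 48
```

View pics/l.png

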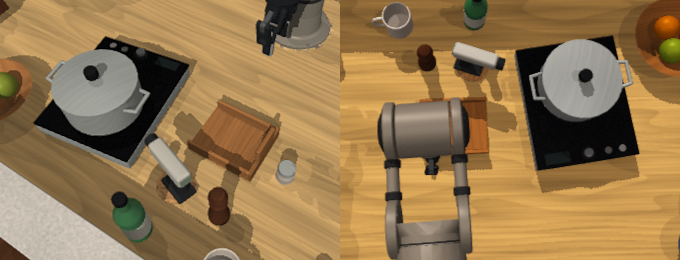

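```bash
python3 - <<'E'
from plan import *
B=np.array([.4105,-.317,0]); q=down(0).as_quat(); st=lambda:round(r.read_state()["time_s"],2)
grip(0,40); r.reach(B+[0,0,.18],q); r.move_straight(B+[0,0,.108],speed=.1)
c=r.move_straight(B+[0,0,.088],speed=.02,max_force=14); s=r.read_state(); print(c,s["eef_pos"],s["contact_force"],st())
r.hold(.2); s=r.read_state(); print(s["eef_pos"][2],s["contact_force"])
E
```

```text
True [ 0.41059804 -0.31711466  0.09396478] [-1.21502602  1.94842925  8.11615542] 85.14
0.09395846024364908 [-1.91511062  1.23199723  9.04910045]
```

```bash
python3 - <<'E'
from plan import *
r.move_straight([.4105,-.317,.2],speed=.12); r.reach([.42,.1,.35],down(0).as_quat()); r.hold(.3)
im,P=look("scene"); x,y,z=P[...,0],P[...,1],P[...,2]; k=(np.hypot(x-.411,y+.317)<.008); print("btn z",np.median(z[k]))
print(r.read_state()["time_s"],r.finish_job())
E
```

```text
btn z 0.0760892892373492
the job is handed in; nothing more can be done
88.3583 None
```

The whole job is done in the order asked and handed in at 88 s: all six corn pieces are in the pan under a level lid, the thermometer is back on its coaster, the tray is empty on the counter, and the timer has been pressed once. My first attempt at the thermometer reading was aimed wrongly, so I redid it correctly (61° down, 20 cm from the pan floor, held over 2 s) before putting it back.

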